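# Seat a pine block in a corner jig and hold it against both fences

## Robot

A 6-joint arm with a two-finger parallel gripper is mounted at the origin on the work surface; the furniture and walls round the work are solid. World frame = base frame: x ahead of the robot, y to its left, z up, the work surface at z = 0. Lengths are in m, angles in degrees, forces in N, time in s.
With the tool pointing down it reaches from about 0.25 to 0.725 m from the base axis. Payload 9.7 kg.
Tool frame: the origin (TCP) lies midway between the tips of the shut fingers; the grasp point (between the pads) lies 19 mm behind it; z points along the fingers, y is the line along which they close (so a half turn about z gives the same grasp; the last joint's range is limited). The gripper opens to 85 mm and grips with 20 to 120 N. Pads are 22 mm wide; open, the fingers measure 114 mm over their backs; the gripper's body (76 mm by 85 mm) begins 54 mm behind the grasp point. The pads swing forward as they close: fully open they stand 13 mm farther back than shut.
Start: joints at [-65.26, 4.979, 10.078, 95.1, 0, 90], TCP at [0.23, -0.5, 0.231] pointing down, gripper open.
Joint ranges: [-179.16, 179.16], [-48.56, 103.87], [-65.8, 70.77], [-126.05, 130.52], [-82.76, 87.17], [-180, 180]. Speed limits (degrees/s): [127.2, 127.2, 147.25, 180, 180, 180].

## Interface

Orientations are given as [roll, pitch, yaw] about the fixed x, y, z axes, in that order (R = Rz(yaw) Ry(pitch) Rx(roll)).
In Python, from workcell import * gives the robot as it stands.
- The arm moves only by the tool servo_tool, never from a script. Its argument "moves" is a list of rows, each a list of 4 numbers: the shift along the world's x, y, z in fractions of the full range, 1 being 60 cm, then the turn about the world's z in a scale on which 1.0 is pi/2 rad. A call has 1 to 20 rows; each row is the pose to reach, as a shift and turn from the pose commanded when the call began; what a row does not reach only later rows make up. A row lasts 1/12 s, in which the tool goes at most 41.7 mm and 7.16 degrees, less where a joint would pass 70% of its speed; a pose out of reach is approached as far as the arm can. A call with a gripper value outside its range is refused whole. "claw" is the closure, from 0 (fully open) to 1 (shut), set as the call begins (left out, the last holds). The fingers move at their own pace and stop on an object; "force" is the grip in N (left out, the last holds). Time passes only in rows, so rows that repeat a pose let the fingers close. It gives the time, the measured TCP pose, the force, the opening and the grip force at its end, in the units of the state.
- get_obs(): the state, without advancing time (a new reading comes with each control period).
- camera(name): name is "side" or "top"; returns the picture (384x512x3 uint8, red, green, blue); there is no depth.
- get_calibration(name): a dict with "fx", "fy", "cx", "cy" (pixels), "rvec" (rotation vector, rad) and "tvec" (3), from world to camera coordinates, as OpenCV has them. Camera axes: x right, y down, z forward; pixel columns grow to the right and rows downward; lengths in m; the calibration is good to about 2 mm. A picture is of the moment at which its call begins. get_calibration takes no time and is no camera call.
- job_done(): hands the job in; it is judged then, once.
The state is a dict: "time": time; "q": joint angles; "qd": joint speeds; "joint_efforts": joint torques, N m; "ee_pos": TCP position; "tcp_rot": TCP orientation; "wrist_force": force on the tool from outside, world axes, zero at the start; "torque": the same for the moment, N m; "opening": finger opening in m; "grasp_force": force on a finger pad.
Only numpy, scipy, OpenCV 4.12 (cv2) and the standard library are available. Lean on these libraries where they do the work, as an engineer would, in place of code of your own. Each camera call takes 0.05 s, during which the arm holds its last target. There are 200 camera calls.

## Task

The square corner jig on the worktop has a marking stick lying in its seat: first take the stick off and lay it on the worktop, clear of the jig. Then set the narrow pine block from left of the vise, same side up as it stands now, flat on the jig's plate and press it into the corner, its long side flush along the long fence and one end flush against the short fence. Finish while still holding it there, pushed firmly against both fences at once; do not let go, and leave the spray can and the tape measure where they are.

Things in the scene. Friction and masses are not known exactly. Their poses are not given: they have to be found in the camera images.
- jig: Corner jig, fixed to the worktop: dark steel plate 120 (jig x) x 150 (jig y) x 10 mm with two low aluminium fences on top at a right angle. Origin: centre of the plate's underside, at z = 0. Jig x points to the long fence (away from the robot at yaw 0), y along the long fence away from the short one (to the robot's left at yaw 0), z up. Yaw within 0.3 rad of 0.
- corner (a point): Point on the plate's upper face (10 mm above the worktop) where the planes of the fences' inner faces meet; axes as the jig's; at jig x = 40, y = -55 mm. The seat is x < 0, y > 0 from here: a seated pine block's origin is at x = -19, y = +55, z = 0 mm. The corner is open: the long fence ends 12 mm short of it, the short fence 13 mm short.
- long_fence: Long aluminium fence, fixed on the plate: 18 mm thick (jig x), 116 mm long (jig y), 20 mm high, so its top is 30 mm above the worktop. Origin: centre of its underside, on the plate's upper face. Its inner face (towards -x) is 9 mm from its origin and runs along jig y. Plate and fences are rigid and rub: friction can take up most of the force of the block on them.
- short_fence: Short aluminium fence, fixed on the plate: 65 mm long (jig x), 18 mm thick (jig y), 20 mm high, top 30 mm above the worktop. Origin: centre of its underside, on the plate's upper face. Its inner face (towards +y) is 9 mm from its origin and runs along jig x.
- pine_block: Loose pine offcut, a light wooden block 38 mm (its x) x 110 mm (its y) x 50 mm high (its z), 0.1 to 0.2 kg, standing on the worktop left of the vise. Origin: centre of its underside. Either end may go to the short fence. Grip it across the 38 mm; in the jig 30 mm of it stands above the fence tops, and fingers holding it must stay above these.
- marker_stick: Loose soapstone marking stick, a thin pale flat bar about 12 mm wide (its x), 85 mm long (its y), 8 mm thick (its z), about 20 g, lying on the jig's plate roughly across the long fence, in the seat. Origin: centre of its underside.
- spray_can: Bystander: upright green aerosol can with a white cap, 66 mm diameter, 200 mm tall, loose. Origin: centre of its foot.
- tape_measure: Bystander: yellow tape measure, 35x80x59 mm (x, y, z), loose. Origin: centre of its underside.

How it is judged:
By the outcome, as a careful person would: the job done as asked, in the order asked, and still so for the second after the job is handed in, while the arm keeps its last pose, push and grip.
It also fails if it takes over 72 s, if anything falls off the work surface, if the arm or the gripper's body presses on something with over 40 N, if the wrist force passes 120 N, or if a joint passes its speed limit or range.

## Working session

There is one attempt and no reset: what is moved stays moved. The work goes in short steps, Python scripts to look and compute and a tool call to move; the robot and the scene stay as the last step left them, time stands still between calls to the robot, and variables do not carry over. Pictures are saved under pics/ and viewed, at most 10 in all, crops included, and the job is handed in when it is done.

Besides the shell and the picture viewer there is one more tool, called after "Call:" in YAML: its name, and indented under it one key for each argument. servo_tool: Moves the arm, as the interface text tells. Its arguments: {"type":"object","properties":{"moves":{"type":"array","items":{"type":"array","items":{"type":"number"}}},"claw":{"type":"number"},"force":{"type":"number"}},"required":["moves"]}

```bash
mkdir -p pics; ls; python3 - <<'E'
from workcell import *
import cv2
for n in("top","side"):
    im=camera(n); cv2.imwrite(f"pics/{n}0.png",im[:,:,::-1]); 
    c=get_calibration(n); print(n,c)
a=[cv2.imread(f"pics/{n}0.png") for n in("top","side")]
o=get_obs(); print(o)
E
```

```text
pics
top {'fx': 484.1870862119201, 'fy': 484.1870862119201, 'cx': 257.381528327881, 'cy': 186.01491076753052, 'rvec': array([ 2.16112279, -2.13747981,  0.15001177]), 'tvec': array([-0.01934779,  0.52699668,  1.17178829])}
side {'fx': 400.1607887320568, 'fy': 400.1607887320568, 'cx': 256.78733164969384, 'cy': 195.1431906687843, 'rvec': array([ 0.63672646, -2.52010568,  1.35151401]), 'tvec': array([0.47020988, 0.16502903, 1.0720611 ])}
{'time': 0.1, 'q': array([-6.52599168e+01,  5.00969183e+00,  1.00403316e+01,  9.50990038e+01,
        8.00402733e-05,  8.99986379e+01]), 'qd': array([ 0.12930117, -0.07764613,  0.1039305 , -0.0106284 , -0.05185456,
        0.13276245]), 'joint_efforts': array([ 1.15758306e-03, -5.21560800e+01,  4.65653121e+01,  1.60541735e-02,
        6.61340141e-05, -8.73083280e-06]), 'ee_pos': array([ 0.2300967 , -0.49934467,  0.23064921]), 'tcp_rot': array([-1.79931636e+02, -8.16654448e-05,  2.47414452e+01]), 'wrist_force': array([-0.51506558,  0.05990913,  0.41602882]), 'torque': array([-0.06219433,  0.00835707,  0.01089403]), 'grasp_force': 0.0, 'opening': 0.08532812061077855}
```

View pics/top0.png

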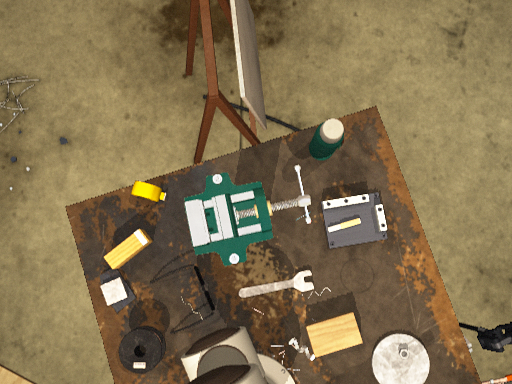

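View pics/side0.png

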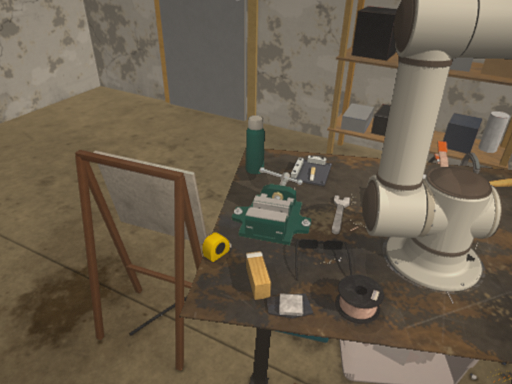

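Top: jig with stick around (354,218), pine block (127,247), tape (148,190), can (327,138), vise (228,215). Side: block (258,275), jig (312,170), stick (312,173). Now a zoomed composite.

```bash
cat > h.py <<'E'
import numpy as np, cv2
from workcell import *
def cal(n):
    c=get_calibration(n); R=cv2.Rodrigues(np.array(c["rvec"]))[0]
    return np.array([[c["fx"],0,c["cx"]],[0,c["fy"],c["cy"]],[0,0,1]]),R,np.array(c["tvec"])
def ray(n,p):
    K,R,t=cal(n); p=np.atleast_2d(p).astype(float)
    d=np.c_[p,np.ones(len(p))]@np.linalg.inv(K).T@R
    return -R.T@t,d
def onz(n,p,z):
    o,d=ray(n,p); return o+d*((z-o[2])/d[:,2])[:,None]
def proj(n,X):
    K,R,t=cal(n); Y=(np.atleast_2d(X)@R.T+t)@K.T; return Y[:,:2]/Y[:,2:]
def tri(p,q):
    o1,d1=ray("top",p);o2,d2=ray("side",q);d1=d1[0];d2=d2[0]
    s=np.linalg.lstsq(np.c_[d1,-d2],o2-o1,rcond=None)[0]
    a=o1+s[0]*d1;b=o2+s[1]*d2; return (a+b)/2,np.linalg.norm(a-b)
def crop(im,x,y,w,h,s): return cv2.resize(im[y:y+h,x:x+w],(int(w*s),int(h*s)),interpolation=cv2.INTER_CUBIC)
E
python3 - <<'E'
from h import *
t=cv2.imread("pics/top0.png");s=cv2.imread("pics/side0.png")
a=np.hstack([crop(t,310,180,90,75,4.4),crop(t,90,215,90,75,4.4)])
b=np.hstack([crop(s,280,145,60,50,6.6),crop(s,225,240,60,50,6.6)])
cv2.imwrite("pics/z0.png",cv2.resize(np.vstack([a[:, :792],b[:270*2,:792]]),(792,600)) if 0 else np.vstack([a[:300],b[:300]]))
print(a.shape,b.shape)
print("cam",[ray(n,[0,0])[0].round(2) for n in("top","side")])
E
```

```text
(330, 792, 3) (330, 792, 3)
cam [array([ 0.36, -0.01,  1.23]), array([0.05, 0.93, 0.73])]
```

View pics/z0.png

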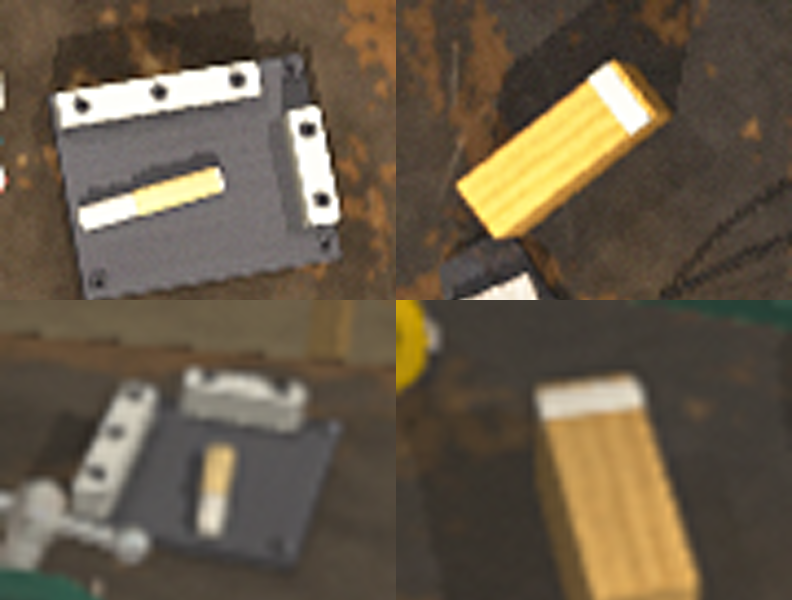

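The zoom shows the stick on the plate nearly parallel to the long fence (top crop 80..224, 168..230), the fence tops bright white, and the block's top face with its white-painted end at upper right.

```bash
cat > m.py <<'E'
from h import *
def rects(im,box,lo,hi,amin=25):
    x,y,w,h=box; hsv=cv2.cvtColor(im[y:y+h,x:x+w],cv2.COLOR_BGR2HSV)
    big=cv2.resize(hsv,None,fx=4,fy=4,interpolation=cv2.INTER_LINEAR)
    m=cv2.inRange(big,lo,hi); cs,_=cv2.findContours(m,cv2.RETR_EXTERNAL,cv2.CHAIN_APPROX_NONE)
    out=[]
    for c in sorted(cs,key=cv2.contourArea,reverse=True):
        if cv2.contourArea(c)<amin*16: continue
        r=cv2.minAreaRect(c); b=(cv2.boxPoints(r)+.5)/4-.5+[x,y]; out.append(b)
    return out
def desc(n,b,z):
    P=onz(n,b,z)[:,:2]; e=P[1]-P[0]; f=P[2]-P[1]
    L=e if np.linalg.norm(e)>np.linalg.norm(f) else f
    return P.mean(0).round(4),sorted([round(float(np.linalg.norm(e)),4),round(float(np.linalg.norm(f)),4)]),round(np.degrees(np.arctan2(L[1],L[0]))%180,1)
E
python3 - <<'E'
from m import *
t=cv2.imread("pics/top0.png");s=cv2.imread("pics/side0.png")
print("fences")
for b in rects(t,(310,180,90,75),(0,0,170),(180,50,255)): print(desc("top",b,.03),b.mean(0).round(1))
print("white+yellow stick")
for b in rects(t,(325,212,38,25),(0,0,165),(180,255,255)): print(desc("top",b,.018),b.round(1).tolist())
print("block top")
for v in(180,200,215):
  for b in rects(t,(95,215,65,56),(0,0,v),(180,255,255)): print(v,desc("top",b,.05),b.round(1).tolist())
print("tri block")
T=lambda X,Y:(90+(X-396)/4.4-.4,215+Y/4.4-.4); S=lambda X,Y:(225+(X-396)/6.6-.4,240+(Y-300)/6.6-.4)
print(tri(T(612,62),S(536,385)),tri(T(650,124),S(640,378)))
T=lambda X,Y:(310+X/4.4-.4,180+Y/4.4-.4); S=lambda X,Y:(280+X/6.6-.4,145+(Y-300)/6.6-.4)
print("stick",tri(T(136,202),S(214,492)),"holes",[tri(T(*a),S(*b)) for a,b in [((82,105),(95,471)),((159,92),(116,432)),((237,80),(136,395)),((307,129),(206,377)),((322,199),(281,385))]])
print("plate corner holes",tri(T(98,279),S(278,545)))
for p in [(136,202),(98,279)]: print(onz("top",T(*p),.015))
E
```

```text
fences
(array([ 0.493 , -0.2344]), [0.0206, 0.1179], np.float64(99.9)) [345.6 200.9]
(array([ 0.453 , -0.3214]), [0.0193, 0.0674], np.float64(9.6)) [380.8 217.3]
(array([ 0.4256, -0.2048]), [0.0141, 0.0347], np.float64(107.6)) [334.  227.8]
white+yellow stick
(array([ 0.4339, -0.2313]), [0.0159, 0.0871], np.float64(106.8)) [[326.4, 226.6], [359.4, 216.9], [361.2, 223.1], [328.1, 232.8]]
block top
180 (array([0.3674, 0.3022]), [0.044, 0.1108], np.float64(129.7)) [[102.5, 256.7], [139.1, 227.7], [150.1, 241.7], [113.6, 270.6]]
200 (array([0.3679, 0.3028]), [0.0421, 0.1103], np.float64(129.9)) [[102.6, 256.8], [138.9, 227.9], [149.6, 241.2], [113.3, 270.1]]
215 (array([0.3684, 0.3032]), [0.0402, 0.1096], np.float64(129.8)) [[102.8, 256.7], [138.9, 228.1], [149.1, 240.8], [112.9, 269.5]]
tri block
(array([0.41778074, 0.27497437, 0.04973703]), np.float64(0.0014914361484515463)) (array([0.38441126, 0.25259072, 0.05006632]), np.float64(0.002608669636533482))
stick (array([ 0.43243339, -0.22330143,  0.01597055]), np.float64(0.00035621764918715166)) holes [(array([ 0.48690711, -0.1908027 ,  0.02950441]), np.float64(0.001648130135503604)), (array([ 0.494319  , -0.23488106,  0.02920935]), np.float64(0.0005295323965412018)), (array([ 0.50156076, -0.27957855,  0.02855427]), np.float64(0.00012212696141064135)), (array([ 0.4747847 , -0.31850498,  0.02857909]), np.float64(0.0017645889011514671)), (array([ 0.43431302, -0.32560233,  0.03114051]), np.float64(0.000240199169136419))]
plate corner holes (array([ 0.38848007, -0.2024841 ,  0.00785687]), np.float64(0.0001645718090331573))
[[ 0.43232199 -0.22352306  0.015     ]]
[[ 0.38838922 -0.20136281  0.015     ]]
```

The rows are not in the units I measure in: shifts go in shares of 60 cm and turns go in shares of pi/2 rad. I convert before sending: 26.9 cm is 0.4483, 26 cm is 0.4333, 1.432 rad is 0.9116.

Call:
servo_tool:
  moves:
    - [0.025,0.0333,0,0.0637]
    - [0.05,0.0667,0,0.1273]
    - [0.075,0.1,0,0.191]
    - [0.1,0.1333,0,0.2546]
    - [0.125,0.1667,0,0.3183]
    - [0.15,0.2,0,0.382]
    - [0.175,0.2333,0,0.4456]
    - [0.2,0.2667,0,0.5093]
    - [0.225,0.3,0,0.573]
    - [0.25,0.3333,-0.0167,0.6366]
    - [0.275,0.3667,-0.05,0.7003]
    - [0.3,0.4,-0.0833,0.7639]
    - [0.325,0.4333,-0.1167,0.8276]
    - [0.34,0.4483,-0.15,0.8913]
    - [0.34,0.4483,-0.1833,0.9116]
    - [0.34,0.4483,-0.2,0.9116]
    - [0.34,0.4483,-0.2,0.9116]
    - [0.34,0.4483,-0.2,0.9116]
    - [0.34,0.4483,-0.2,0.9116]
  claw: 0.55
  force: 30

```text
time: 1.68
ee_pos: [0.4344, -0.2311, 0.1125]
tcp_rot: [179.9, 0.1, 106.7]
wrist_force: [-0.3, -0.7, 0.4]
opening: 0.0386
grasp_force: 0.0
```

Scaled: -9.9 cm is -0.165, -9.5 cm is -0.1583.

Call:
servo_tool:
  moves:
    - [0,0,-0.025,0]
    - [0,0,-0.05,0]
    - [0,0,-0.075,0]
    - [0,0,-0.1,0]
    - [0,0,-0.12,0]
    - [0,0,-0.1367,0]
    - [0,0,-0.15,0]
    - [0,0,-0.1583,0]
    - [0,0,-0.1633,0]
    - [0,0,-0.165,0]
    - [0,0,-0.165,0]
    - [0,0,-0.165,0]

```text
time: 2.68
ee_pos: [0.4345, -0.2306, 0.0128]
tcp_rot: [180.0, 0.0, 106.8]
wrist_force: [0.1, 0.9, 1.1]
opening: 0.0382
grasp_force: 0.0
```

```bash
python3 - <<'E'
from m import *
t=camera("top")[:,:,::-1];s=camera("side")[:,:,::-1]
o=get_obs();print(o["ee_pos"],o["wrist_force"])
print(proj("top",[[.31,-.24,0],[.4344,-.2311,.0125]]),proj("side",[[.4344,-.2311,.0125]]))
cv2.imwrite("pics/z1.png",np.hstack([crop(t,310,170,90,130,4.4),crop(s,270,125,90,130,4.4)]))
E
```

```text
[ 0.43447239 -0.23065282  0.01279501] [ 0.48162653 -1.00949258 -0.37468552]
[[346.6835878  274.7653224 ]
 [343.33713495 224.77341471]] [[312.26834005 173.41361392]]
```

View pics/z1.png

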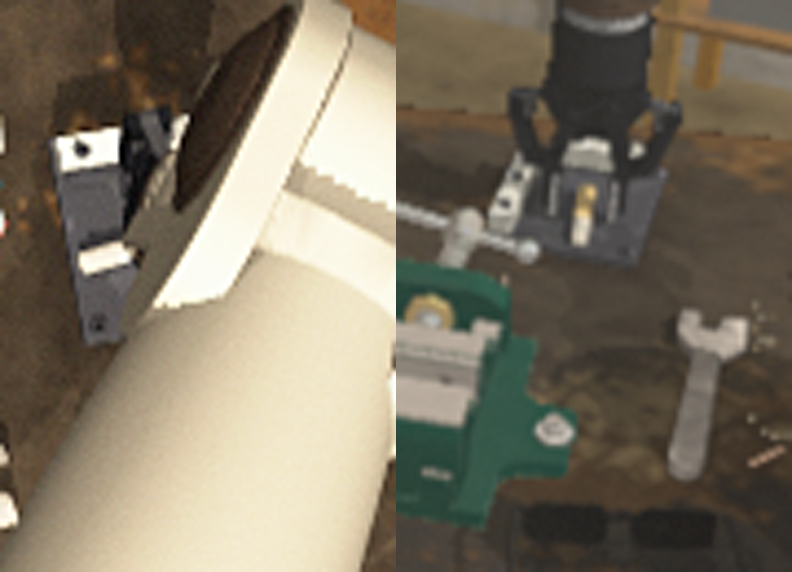

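The side crop shows both pads straddling the stick (585,215), clear of the fence. Closing.

Call:
servo_tool:
  moves:
    - [0,0,0,0]
    - [0,0,0,0]
    - [0,0,0,0]
    - [0,0,0,0]
    - [0,0,0,0]
    - [0,0,0,0]
  claw: 1.0
  force: 30

```text
time: 3.28
ee_pos: [0.4344, -0.2306, 0.0126]
tcp_rot: [180.0, 0.0, 106.8]
wrist_force: [-0.9, 0.3, 3.8]
opening: 0.0109
grasp_force: 31.2
```

Scaled: -12.4 cm is -0.2067, -12 cm is -0.2.

Call:
servo_tool:
  moves:
    - [0,0,0.0167,0]
    - [0,0,0.0417,0]
    - [0,0,0.0667,0]
    - [0,0,0.0833,0]
    - [-0.0333,0,0.0833,0]
    - [-0.0667,0,0.0833,0]
    - [-0.1,0,0.0833,0]
    - [-0.1333,0,0.0833,0]
    - [-0.1667,-0.0083,0.0833,0]
    - [-0.2,-0.0167,0.075,0]
    - [-0.2067,-0.0167,0.05,0]
    - [-0.2067,-0.0167,0.025,0]
    - [-0.2067,-0.0167,0.0083,0]
    - [-0.2067,-0.0167,-0.0033,0]
    - [-0.2067,-0.0167,-0.01,0]
    - [-0.2067,-0.0167,-0.015,0]
    - [-0.2067,-0.0167,-0.015,0]
    - [-0.2067,-0.0167,-0.015,0]

```text
time: 4.78
ee_pos: [0.3105, -0.2406, 0.0036]
tcp_rot: [180.0, 0.0, 106.8]
wrist_force: [0.2, 0.3, -0.1]
opening: 0.0111
grasp_force: 30.7
```

Scaled: 20 cm is 0.3333, 19 cm is 0.3167.

Call:
servo_tool:
  moves:
    - [0,0,0,0]
    - [0,0,0,0]
    - [0,0,0,0]
    - [0,0,0.0083,0]
    - [0,0,0.0333,0]
    - [0,0,0.0667,0]
    - [0,0,0.1167,0]
    - [0,0,0.1667,0]
    - [0,0,0.2167,0]
    - [0,0,0.2667,0]
    - [0,0,0.3167,0]
    - [0,0,0.3333,0]
    - [0,0,0.3333,0]
  claw: 0.6

```text
time: 5.87
ee_pos: [0.311, -0.2412, 0.2062]
tcp_rot: [179.8, 0.2, 106.8]
wrist_force: [-0.1, 0.6, -0.4]
opening: 0.0341
grasp_force: 0.0
```

Scaled: 54.4 cm is 0.9067, 53 cm is 0.8833, 0.4 rad is 0.2546.

Call:
servo_tool:
  moves:
    - [0,0.0333,0,0.0318]
    - [0,0.0833,0,0.0637]
    - [0,0.1333,0,0.0955]
    - [0,0.1833,0,0.1273]
    - [0,0.2333,0,0.1592]
    - [0,0.2833,0,0.191]
    - [0,0.3333,0,0.2228]
    - [0,0.3833,0,0.2546]
    - [0,0.4333,0,0.2546]
    - [0.0167,0.4833,0,0.2546]
    - [0.0333,0.5333,0,0.2546]
    - [0.0417,0.5833,0,0.2546]
    - [0.0583,0.6333,0,0.2546]
    - [0.0667,0.6833,0,0.2546]
    - [0.075,0.7333,0,0.2546]
    - [0.0833,0.7833,0,0.2546]
    - [0.0917,0.8333,0,0.2546]
    - [0.095,0.8833,0,0.2546]
    - [0.095,0.9067,0,0.2546]
    - [0.095,0.9067,0,0.2546]
  claw: 0

```text
time: 7.53
ee_pos: [0.3665, 0.3052, 0.2012]
tcp_rot: [-179.8, -0.0, 129.8]
wrist_force: [0.3, 1.0, -0.4]
opening: 0.0855
grasp_force: 0.0
```

Scaled: -17.6 cm is -0.2933, -17.2 cm is -0.2867.

Call:
servo_tool:
  moves:
    - [0,0,-0.0333,0]
    - [0,0,-0.075,0]
    - [0,0,-0.1167,0]
    - [0,0,-0.1583,0]
    - [0,0,-0.2,0]
    - [0,0,-0.2333,0]
    - [0,0,-0.2583,0]
    - [0,0,-0.275,0]
    - [0,0,-0.2867,0]
    - [0,0,-0.2933,0]
    - [0,0,-0.2933,0]
    - [0,0,-0.2933,0]

```text
time: 8.53
ee_pos: [0.3675, 0.3035, 0.0279]
tcp_rot: [180.0, 0.0, 129.7]
wrist_force: [-0.2, 0.2, -0.0]
opening: 0.0853
grasp_force: 0.0
```

Call:
servo_tool:
  moves:
    - [0,0,0,0]
    - [0,0,0,0]
    - [0,0,0,0]
    - [0,0,0,0]
    - [0,0,0,0]
    - [0,0,0,0]
    - [0,0,0,0]
    - [0,0,0,0]
  claw: 1
  force: 90

```text
time: 9.2
ee_pos: [0.3676, 0.3039, 0.0281]
tcp_rot: [179.9, -0.0, 129.7]
wrist_force: [-1.4, 0.4, 6.1]
opening: 0.0365
grasp_force: 91.8
```

```bash
python3 - <<'E'
from m import *
t=camera("top")[:,:,::-1];s=camera("side")[:,:,::-1]
o=get_obs();print(o["ee_pos"],o["tcp_rot"],o["opening"],o["grasp_force"])
cv2.imwrite("pics/z2.png",np.hstack([crop(t,85,200,100,140,4),crop(s,205,200,100,140,4)]))
E
```

```text
[0.36759625 0.30388535 0.02808209] [1.79916091e+02 4.13836231e-04 1.29712041e+02] 0.03656443063781792 91.7630124092102
```

View pics/z2.png

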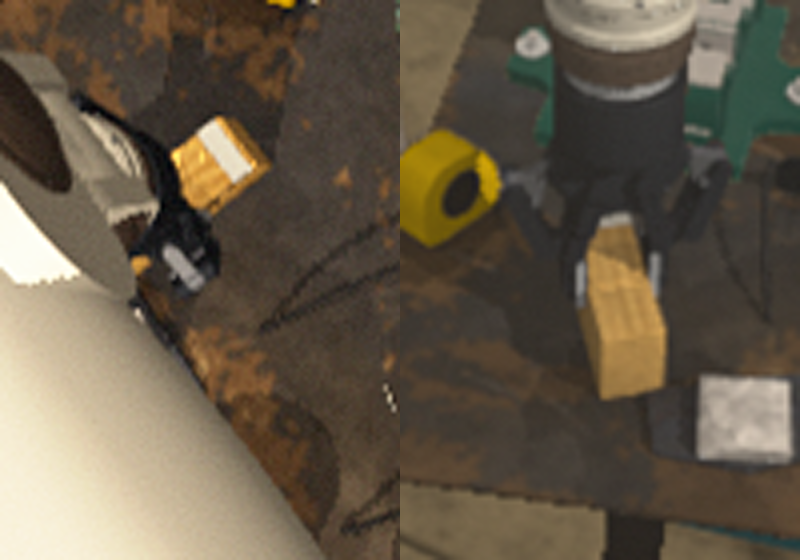

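Both pads hold the block's sides at mid-length. (Top crop: white end at (225,150); side crop: pads at (580,280),(655,275).) Lifting and carrying it over at height.

Scaled: -24 cm is -0.4, -23 cm is -0.3833.

Call:
servo_tool:
  moves:
    - [0,0,0.0167,0]
    - [0,0,0.05,0]
    - [0,0,0.0917,0]
    - [0,0,0.1333,0]
    - [0,0,0.175,0]
    - [0,0,0.2167,0]
    - [0,0,0.2583,0]
    - [0,0,0.2917,0]
    - [-0.0167,0,0.3167,0]
    - [-0.0333,-0.0167,0.3333,0]
    - [-0.05,-0.05,0.3333,0]
    - [-0.0667,-0.1,0.3333,0]
    - [-0.0667,-0.15,0.3333,0]
    - [-0.0667,-0.2,0.3333,0]
    - [-0.0667,-0.25,0.3333,0]
    - [-0.0667,-0.3,0.3333,0]
    - [-0.0667,-0.35,0.3333,0]
    - [-0.0667,-0.3833,0.3333,0]
    - [-0.0667,-0.4,0.3333,0]
    - [-0.0667,-0.4,0.3333,0]

```text
time: 10.97
ee_pos: [0.3269, 0.0619, 0.2279]
tcp_rot: [180.0, 0.0, 129.5]
wrist_force: [-0.6, -0.1, -1.1]
opening: 0.0363
grasp_force: 90.7
```

Scaled: -31.1 cm is -0.5183, -30.5 cm is -0.5083, -0.523 rad is -0.333.

Call:
servo_tool:
  moves:
    - [0,-0.0167,0,0]
    - [0,-0.05,0,0]
    - [0,-0.1,0,-0.0318]
    - [0,-0.15,0,-0.0637]
    - [0,-0.2,0,-0.0955]
    - [0.0167,-0.25,0,-0.1273]
    - [0.0333,-0.3,0,-0.1592]
    - [0.0667,-0.35,0,-0.191]
    - [0.1,-0.4,0,-0.2228]
    - [0.1333,-0.45,0,-0.2546]
    - [0.1667,-0.4833,0,-0.2865]
    - [0.2,-0.5083,0,-0.3183]
    - [0.2167,-0.5183,0,-0.333]
    - [0.2183,-0.5183,0,-0.333]
    - [0.2183,-0.5183,0,-0.333]
    - [0.2183,-0.5183,-0.0333,-0.333]
    - [0.2183,-0.5183,-0.0667,-0.333]
    - [0.2183,-0.5183,-0.1,-0.333]
    - [0.2183,-0.5183,-0.1,-0.333]
    - [0.2183,-0.5183,-0.1,-0.333]

```text
time: 12.63
ee_pos: [0.4574, -0.2464, 0.1674]
tcp_rot: [-179.9, -0.0, 99.8]
wrist_force: [1.1, -0.2, 0.5]
opening: 0.0362
grasp_force: 90.7
```

```bash
python3 - <<'E'
from m import *
t=camera("top")[:,:,::-1];s=camera("side")[:,:,::-1]
o=get_obs();print(o["ee_pos"],o["tcp_rot"],o["opening"],o["grasp_force"],o["wrist_force"],onz("top",[[333,131],[322,155]],.2)[0],onz("top",[[322,153]],0))
cv2.imwrite("pics/z3.png",np.hstack([crop(t,290,150,130,150,3),crop(s,230,80,130,150,3)]))
E
```

```text
[ 0.4583472  -0.24721591  0.16904432] [1.79916587e+02 6.21771160e-02 9.97824711e+01] 0.03624920722649027 90.71871042251587 [-0.52221806 -0.10317832 -0.72147121] [ 0.62783109 -0.17796838  0.2       ] [[ 0.62078169 -0.18043499  0.        ]]
```

View pics/z3.png

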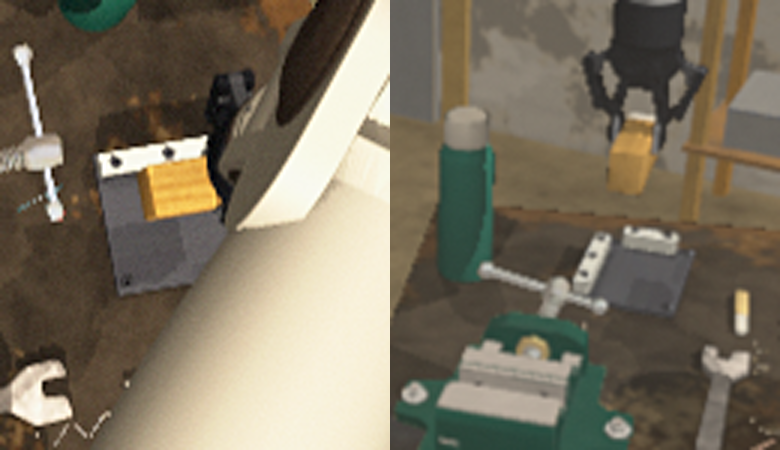

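The stick lies on the worktop clear of the jig (side crop 741,312), and the block hangs above the plate. Lowering it to just above the plate.

Scaled: -12.7 cm is -0.2117, -12.6 cm is -0.21.

Call:
servo_tool:
  moves:
    - [0,0,-0.0333,0]
    - [0,0,-0.0667,0]
    - [0,0,-0.1,0]
    - [0,0,-0.1333,0]
    - [0,0,-0.1583,0]
    - [0,0,-0.18,0]
    - [0,0,-0.195,0]
    - [0,0,-0.205,0]
    - [0,0,-0.21,0]
    - [0,0,-0.2117,0]
    - [0,0,-0.2117,0]
    - [0,0,-0.2117,0]

```text
time: 13.73
ee_pos: [0.4586, -0.2477, 0.0411]
tcp_rot: [180.0, 0.0, 99.7]
wrist_force: [-0.2, 0.5, -1.1]
opening: 0.0362
grasp_force: 90.7
```

```bash
python3 - <<'E'
from m import *
t=camera("top")[:,:,::-1];s=camera("side")[:,:,::-1]
o=get_obs();print(o["ee_pos"],o["tcp_rot"],o["wrist_force"])
cv2.imwrite("pics/z4.png",np.hstack([crop(t,310,180,80,90,5),crop(s,280,120,80,90,5)]))
E
```

```text
[ 0.45850473 -0.24769409  0.04094067] [1.79957179e+02 3.47929763e-02 9.97416692e+01] [-0.27339205  0.86056888 -1.00881177]
```

View pics/z4.png

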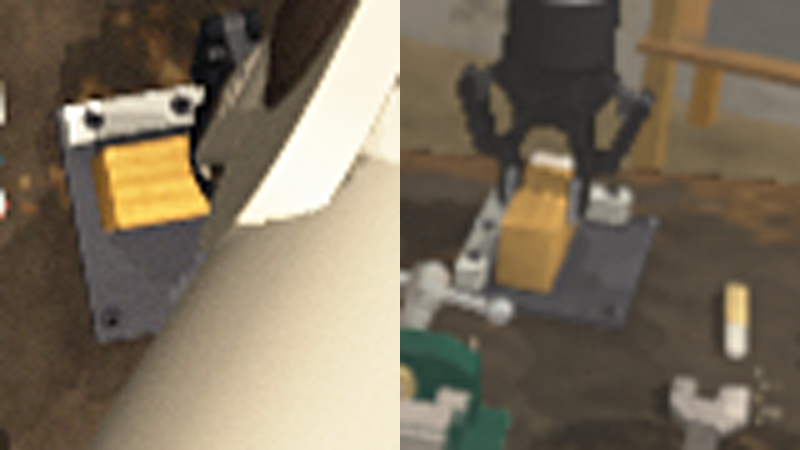

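Scaled: -0.27 cm is -0.0045, -0.2 cm is -0.0033.

Call:
servo_tool:
  moves:
    - [0,0,-0.0017,0]
    - [0,0,-0.0033,0]
    - [0,0,-0.0045,0]
    - [0,0,-0.0045,0]
    - [0,0,-0.0045,0]

```text
time: 14.25
ee_pos: [0.4583, -0.2476, 0.0381]
tcp_rot: [180.0, 0.0, 99.7]
wrist_force: [-2.3, 1.0, 5.6]
opening: 0.0364
grasp_force: 91.4
```

Scaled: -0.6 cm is -0.01, 0.02 cm is 0.0003.

Call:
servo_tool:
  moves:
    - [0.0003,-0.0017,0,0]
    - [0.0005,-0.0033,0,0]
    - [0.0008,-0.005,0,0]
    - [0.0012,-0.0067,0,0]
    - [0.0013,-0.0083,0,0]
    - [0.0017,-0.01,0,0]
    - [0.0017,-0.01,0,0]
    - [0.0017,-0.01,0,0]

```text
time: 14.92
ee_pos: [0.4596, -0.2532, 0.0381]
tcp_rot: [179.9, -0.0, 99.8]
wrist_force: [-1.3, 3.2, 5.3]
opening: 0.0363
grasp_force: 91.7
```

Scaled: -0.3 cm is -0.005, -0.2 cm is -0.0033.

Call:
servo_tool:
  moves:
    - [0.0003,-0.0017,0,0]
    - [0.0005,-0.0033,0,0]
    - [0.0008,-0.005,0,0]
    - [0.0008,-0.005,0,0]
    - [0.0008,-0.005,0,0]

```text
time: 15.33
ee_pos: [0.4599, -0.2555, 0.0381]
tcp_rot: [179.9, -0.1, 99.8]
wrist_force: [-1.7, 7.5, 7.7]
opening: 0.0361
grasp_force: 91.9
```

Scaled: 0.75 cm is 0.0125, 0.7 cm is 0.0117.

Call:
servo_tool:
  moves:
    - [0.0017,0.0003,0,0]
    - [0.0033,0.0005,0,0]
    - [0.005,0.0008,0,0]
    - [0.0067,0.0012,0,0]
    - [0.0083,0.0013,0,0]
    - [0.01,0.0017,0,0]
    - [0.0117,0.002,0,0]
    - [0.0125,0.0022,0,0]
    - [0.0125,0.0022,0,0]
    - [0.0125,0.0022,0,0]

```text
time: 16.17
ee_pos: [0.4649, -0.2546, 0.0382]
tcp_rot: [-179.8, -0.1, 99.7]
wrist_force: [-15.6, 4.3, 15.7]
opening: 0.0363
grasp_force: 93.0
```

Scaled: 0.2 cm is 0.0033, 0.1 cm is 0.0017.

Call:
servo_tool:
  moves:
    - [0.0017,0.0003,0,0]
    - [0.0033,0.0005,0,0]
    - [0.0033,0.0005,0,0]
    - [0.0033,0.0005,0,0]

```text
time: 16.5
ee_pos: [0.4669, -0.2543, 0.0382]
tcp_rot: [-179.8, -0.1, 99.7]
wrist_force: [-14.6, 5.2, 15.4]
opening: 0.0363
grasp_force: 93.0
```

Scaled: 0.15 cm is 0.0025, 0.1 cm is 0.0017.

Call:
servo_tool:
  moves:
    - [0,0,0.0007,0]
    - [0.0017,0.0003,0.0007,0]
    - [0.0025,0.0005,0.0007,0]
    - [0.0025,0.0005,0.0007,0]
    - [0.0025,0.0005,0.0007,0]

```text
time: 16.92
ee_pos: [0.4679, -0.2541, 0.0382]
tcp_rot: [-179.7, -0.1, 99.7]
wrist_force: [-16.4, 3.2, 13.9]
opening: 0.0365
grasp_force: 92.7
```

Scaled: 0.2 cm is 0.0033, 0.1 cm is 0.0017.

Call:
servo_tool:
  moves:
    - [0,0,0.0012,0]
    - [0.0017,0.0003,0.0012,0]
    - [0.0033,0.0005,0.0012,0]
    - [0.0033,0.0005,0.0012,0]
    - [0.0033,0.0005,0.0012,0]

```text
time: 17.33
ee_pos: [0.4681, -0.2541, 0.0383]
tcp_rot: [-179.5, -0.1, 99.7]
wrist_force: [-26.3, 0.6, 15.2]
opening: 0.0364
grasp_force: 93.0
```

Scaled: -0.3 cm is -0.005, 0.05 cm is 0.0008.

Call:
servo_tool:
  moves:
    - [0.0003,-0.0017,0,0]
    - [0.0005,-0.0033,0,0]
    - [0.0008,-0.005,0,0]
    - [0.0008,-0.005,0,0]
    - [0.0008,-0.005,0,0]

```text
time: 17.75
ee_pos: [0.4681, -0.2541, 0.0382]
tcp_rot: [-179.5, -0.5, 99.7]
wrist_force: [-27.1, 18.5, 22.2]
opening: 0.0365
grasp_force: 93.6
```

Scaled: -0.3 cm is -0.005, -0.28 cm is -0.0047.

Call:
servo_tool:
  moves:
    - [-0.0017,-0.0003,0.0003,0]
    - [-0.0033,-0.0005,0.0008,0]
    - [-0.005,-0.0008,0.0008,0]
    - [-0.005,-0.0008,0.0008,0]
    - [-0.0047,-0.0025,0.0008,0]
    - [-0.0045,-0.0042,0.0008,0]
    - [-0.0045,-0.0042,0.0008,0]
    - [-0.0045,-0.0042,0.0008,0]

```text
time: 18.42
ee_pos: [0.4679, -0.2544, 0.0386]
tcp_rot: [-179.8, -0.7, 99.9]
wrist_force: [-13.0, 30.6, 15.0]
opening: 0.0362
grasp_force: 93.0
```

Scaled: 0.3 cm is 0.005, -0.05 cm is -0.0008.

Call:
servo_tool:
  moves:
    - [0.0017,0.0003,0,0]
    - [0.0033,0.001,0,0]
    - [0.005,0.0017,-0.0005,0]
    - [0.005,0.0017,-0.0008,0]
    - [0.005,0.0017,-0.0008,0]
    - [0.005,0.0017,-0.0008,0]

```text
time: 18.92
ee_pos: [0.4681, -0.2544, 0.0386]
tcp_rot: [-179.5, -0.6, 99.8]
wrist_force: [-30.9, 25.1, 26.8]
opening: 0.0364
grasp_force: 94.5
```

```bash
python3 - <<'E'
from m import *
t=camera("top")[:,:,::-1];s=camera("side")[:,:,::-1]
o=get_obs();print(o["ee_pos"],o["tcp_rot"],o["wrist_force"],o["torque"])
cv2.imwrite("pics/z5.png",np.hstack([crop(t,310,180,66,70,6),crop(s,280,125,66,70,6)]))
E
```

```text
[ 0.46815373 -0.25443471  0.038579  ] [-179.49464185   -0.59306648   99.78562235] [-30.03228551  26.02948594  27.32638227] [ 4.93746431  6.17973328 -0.08860872]
```

View pics/z5.png

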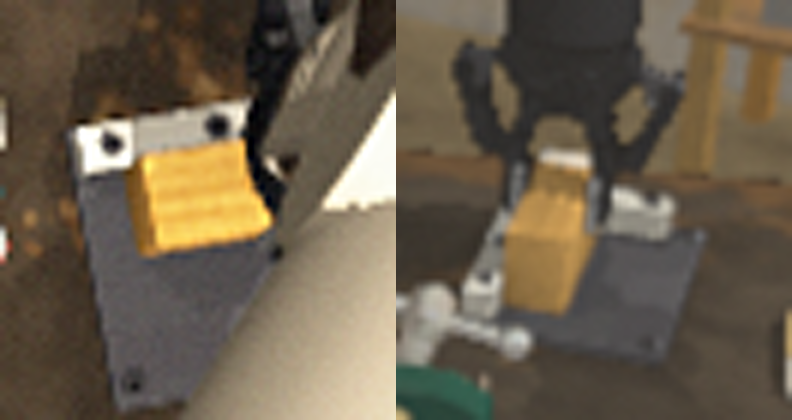

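The block sits against both fences. I'll ease the push along y slightly to cut the 0.6° tilt, then check it holds steady.

Scaled: 0.12 cm is 0.002, -0.02 cm is -0.0003.

Call:
servo_tool:
  moves:
    - [-0.0002,0.0008,0,0]
    - [-0.0003,0.0017,0,0]
    - [-0.0003,0.002,0,0]
    - [-0.0003,0.002,0,0]
    - [-0.0003,0.002,0,0]
    - [-0.0003,0.002,0,0]

```text
time: 19.52
ee_pos: [0.4682, -0.2544, 0.0386]
tcp_rot: [-179.5, -0.5, 99.8]
wrist_force: [-28.0, 18.4, 24.6]
opening: 0.0365
grasp_force: 94.1
```

```bash
python3 -c "
from workcell import *
print(job_done())"
```

```text
the job is handed in; nothing more can be done
None
```

The job is handed in: the stick lies on the worktop clear of the jig, and the gripper still holds the pine block in the corner, pushing about 25 N toward the long fence and 23 N toward the short one (some taken up by friction), with the tool tilted about 0.5°.

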